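Plant the price-ticket post in the counter display stand

ROBOT

A 6-joint arm with a two-finger parallel gripper is mounted at the origin on the work surface. World frame = base frame: x ahead of the robot, y to its left, z up, the work surface at z = 0. Lengths are in mm, angles in rad, forces in N, time in s.
With the tool pointing down it reaches from about 400 to 925 mm from the base axis. Payload 12.5 kg.
Tool frame: the origin (TCP) lies midway between the tips of the shut fingers; the grasp point (between the pads) lies 19 mm behind it (env.pinch_z is the z of the grasp point in the tool frame, in mm); z points along the fingers, y is the line along which they close (so a half turn about z gives the same grasp; the last joint's range is limited). The gripper opens to 95 mm and grips with 3 to 60 N. Pads are 20 mm wide; open, the fingers measure 119 mm over their backs; the gripper's body (75 mm by 180 mm) begins 59 mm behind the grasp point.
Start: joints at [1.067, 0.491, 1.559, -0, 1.092, -0.106], TCP at [242.105, 576.222, 214.661] pointing down, gripper open.
Joint ranges: [-3.1, 3.1], [-0.84, 2.19], [0.05, 2.79], [-1.13, 4.28], [0.06, 2.93], [-2.69, 2.69]. Speed limits (rad/s): [2.22, 2.22, 2.79, 3.14, 3.14, 3.14].

INTERFACE

Orientations are given as [roll, pitch, yaw] about the fixed x, y, z axes, in that order (R = Rz(yaw) Ry(pitch) Rx(roll)).
In Python, from cell import env, eyes gives the robot as it stands.
- The arm moves only by the shell command python3 -m inch 'ROWS'. ROWS is JSON, a list of rows, each a list of 3 entries, a list of its own where there are three numbers: the shift along the tool's x, y, z in units of 60 mm (1.0 is 60 mm), then the turn about the tool's z in units of 5 degrees (1.0 is 5 degrees), then the closure, from -1 (fully open) to 1 (shut). In form: [[[tx, ty, tz], turn, claw], ...]. A call has exactly 10 rows; each row shifts and turns the commanded pose from where the row before left it, along the tool's axes as they then stand; what a row does not reach is not made up. A row lasts 1/8 s, in which the tool goes at most 62.5 mm and 10.7 degrees, less where a joint would pass 70% of its speed; a pose out of reach is approached as far as the arm can. A call is refused whole if a number of a shift passes 1 or a number of a turn 1, either way. A call with a gripper value outside its range is refused whole. The fingers move at their own pace and stop on an object; the grip force is fixed at half the most. Time passes only in rows, so rows that do not move let the fingers close, or fill a call up. It gives the time, the measured TCP pose, the force, the opening and the grip force at its end, in the units of the state.
- env.state(): the state, without advancing time (a new reading comes with each control period).
- eyes.read_camera(name): name is "scene" or "top" or "wrist"; returns a dict with "pixels" (400x640x3 uint8, red, green, blue), "fx", "fy", "cx", "cy" (pixels), "extrinsics" (4x4, takes a point from world to camera coordinates). Camera axes: x right, y down, z forward; pixel columns grow to the right and rows downward; lengths in mm; the calibration is good to about 2 mm. The wrist camera is an equidistant fisheye: a pixel r from the principal point sees the ray r / f radians off the axis. A picture is of the moment at which its call begins. There is no depth.
- env.job_done(): hands the job in; it is judged then, once.
Trained networks look in a picture, given as the dict that the camera call returned (one of the last four; its "shot" number tells which), for a name from the list of things; names that differ only in an ending like _2 or _b are one class to them, and where a whole thing is asked for, a point or a joint stands for the part that bears it (a point fixed in the world has none). Each returns a list of dicts, best first, with "score" (0 to 1); they miss things now and then, are a little off and sometimes report something else, mostly with a low value. They report only what shows in the picture. A call takes as long as a camera call. They do not tell look-alikes from the thing itself.
- eyes.boxes_of(name, picture): "centre" ([row, column] in pixels, amid what is visible of it).
- eyes.cut_out(name, picture): "mask" (400x640 bool, what is visible of it) and "centre" ([row, column] in pixels, amid what is visible of it).
- eyes.spot_point(name, picture): "centre" ([row, column] in pixels: a listed point, or the origin of a listed thing).
The state is a dict: "t": time; "joints": joint angles; "qvel": joint speeds; "tau": joint torques, N m; "eef_pos": TCP position; "tcp_rot": TCP orientation; "ft_force": force on the tool from outside, world axes, zero at the start; "moment": the same for the moment, N m; "opening": opening from 0.0 (shut) to 1.0 (fully open); "grip_force": force on a finger pad.
Only numpy, scipy, OpenCV 4.12 (cv2) and the standard library are available. Lean on these libraries where they do the work, as an engineer would, in place of code of your own. Each camera call takes 0.05 s, during which the arm holds its last target. There are 200 camera calls.

TASK

Take the ticket post (the one with the flat wooden plate on top) out of the wooden rack and plant it upright in the display stand, pin fully home with its collar flat on the grey panel, and let go. The stand's socket is closed by a flush spring dust plug and cannot be seen: feel for it by sweeping the pin over the middle of the panel with light pressure, then let the pin down slowly until the collar lands softly; never push the post against the stand harder than 40 N. Leave the other post and the goods on the counter where they are.

Things in the scene. Friction and masses are not known exactly. Their poses are not given: they have to be found in the camera images.
- ticket_post: Loose post, 94 mm tall, 0.17 to 0.29 kg, upright in one of the rack's two holes (either one). Round steel pin 16 mm diameter, 30 mm long, foot chamfered 2.5 mm; above it a steel collar 36 mm diameter, 6 mm thick; a stem 12 mm diameter, 14 mm long; then a flat wooden plate. Origin: centre of the collar's underside, z up along the pin; pin foot at z = -30 mm.
- post_tip (a point): Centre of the pin's foot, 30 mm below the ticket post's origin.
- hook_post: The other post in the rack, to be left there: the same pin and collar but a bent steel wire hook 66 mm tall instead of a plate. Origin: centre of the collar's underside.
- rack: Wooden block fixed to the counter, 80 x 190 x 45 mm (x, y, z), turned at any yaw within 0.3 rad; origin at the centre of its underside. Two holes 20 mm in diameter and 36 mm deep at y = -45 and y = +45 mm of its frame; the posts' pins hang loosely in them, the collars resting on its top.
- stand: Display stand fixed to the counter: aluminium frame 160 x 160 mm, 53 mm tall, with a square window 104 mm wide, in which lies a rigid flat grey plastic panel, its top 50 mm above the counter (3 mm below the frame's top). Origin at the centre of the underside, z up. Steel on this hard panel gives sharp knocks: land the pin or collar at no more than about 10 mm/s.
- panel_mid (a point): Centre of the window on the panel's top, axes as the stand. One vertical blind socket, 18 mm diameter, 38 mm deep, lies within 8 mm of here in x and in y, a different place each time. A grey dust plug, flush and hardly visible, fills it: it sinks under 0.4 to 0.9 N once the pin is over it, springs back when the pin leaves, and stays down under the post's weight.
- paint_tin: Grey paint tin, 90 mm diameter, 110 mm tall, on the counter; leave alone. Origin under its centre.
- brush: Flat paint brush lying on the counter between rack and stand, about 185 x 44 x 16 mm; leave alone. Origin at its underside near the ferrule.
- tape_roll: Yellow roll of masking tape lying flat, 104 mm diameter, 36 mm tall; leave alone. Origin under its centre.
- screw_box: Open cardboard box of screws, 110 x 90 x 55 mm; leave alone. Origin under its centre.
- plate_top (a point): Centre of the top edge of the ticket post's plain wooden plate, 64 mm above the post's origin, axes as the post. The plate is 12 mm thick (x), 56 mm wide (y) and reaches 46 mm down from here; grip it from above across its thickness.
There are look-alikes about, which are no part of the job. Leave any orange or purple look-alike of the ticket_post alone.

How it is judged (in metres and radians):
On the way, in this order (a step that is already met when the one before it is completed fails the run):
1. the ticket post is lifted out of the rack (z of post_tip in the frame of rack above 0.05 m), for 0.1 s.
2. its pin has found the socket: foot at least 8 mm below the panel, near its middle (z of post_tip in the frame of panel_mid below -0.008 m and horizontal distance between post_tip and panel_mid below 0.016 m), for 0.1 s.
At the end, for the whole second after the job is handed in: The ticket post stands in the stand's socket: collar within 3 mm of the panel, pin foot at least 26 mm below the panel and within 16 mm of its middle, upright within 4 degrees, at rest, released; the hook post still in its hole within 20 mm (z of ticket_post in the frame of panel_mid below 0.003 m and z of post_tip in the frame of panel_mid below -0.026 m and horizontal distance between post_tip and panel_mid below 0.016 m and angle between ticket_post's own z axis and vertical below 0.07 rad and linear speed of ticket_post below 0.02 m/s and distance of hook_post from where it was at the start of the episode below 0.02 m); the robot touches nothing.
It fails at once if the post is pushed against the stand with more than 40 N (contact force between ticket_post and stand above 40 N).
It fails at once if the hook post is taken out or shoved (distance of hook_post from where it was at the start of the episode above 0.02 m).
It fails at once if the paint tin, brush, tape roll or screw box is moved more than 15 mm (distance of any of paint_tin, brush, tape_roll, screw_box from where it was at the start of the episode above 0.015 m).
It also fails if it takes over 64 s, if anything falls off the work surface, if the arm or the gripper's body presses on something with over 40 N, if the wrist force passes 120 N, or if a joint passes its speed limit or range.

## Working session

There is one attempt and no reset: what is moved stays moved. The work goes in short steps, Python scripts to look and compute and a shell command to move; the robot and the scene stay as the last step left them, time stands still between calls to the robot, and variables do not carry over. Pictures are saved under pics/ and viewed, at most 10 in all, crops included, and the job is handed in when it is done.

```bash
mkdir -p pics; ls; cat > h.py <<'E'
import numpy as np, cv2
from cell import env, eyes
def shot(cam,fn=None):
    p=eyes.read_camera(cam)
    if fn: cv2.imwrite('pics/'+fn,cv2.cvtColor(p['pixels'],cv2.COLOR_RGB2BGR))
    return p
def ray(p,rc,fish=False):
    u=(rc[1]-p['cx'])/p['fx'];v=(rc[0]-p['cy'])/p['fy']
    if fish:
        r=np.hypot(u,v); d=np.array([np.sin(r)*u/max(r,1e-9),np.sin(r)*v/max(r,1e-9),np.cos(r)])
    else: d=np.array([u,v,1.])
    E=np.array(p['extrinsics']);R=E[:3,:3];o=-R.T@E[:3,3];d=R.T@d
    return o,d/np.linalg.norm(d)
def onz(p,rc,z,fish=False):
    o,d=ray(p,rc,fish);return o+d*(z-o[2])/d[2]
def tri(rays):
    A=np.zeros((3,3));b=np.zeros(3)
    for o,d in rays:
        P=np.eye(3)-np.outer(d,d);A+=P;b+=P@o
    x=np.linalg.solve(A,b);return x,[round(float(np.linalg.norm((np.eye(3)-np.outer(d,d))@(x-o))),1) for o,d in rays]
E
python3 - <<'E'
from h import *
s=env.state();print(s,env.pinch_z)
P={}
for c in('scene','top','wrist'):
    p=shot(c,c+'0.png');P[c]=p
    for n in('ticket_post','plate_top','hook_post','rack','stand','panel_mid'):
        for d in eyes.spot_point(n,p)[:3]:
            z={'plate_top':109,'panel_mid':50,'ticket_post':45,'hook_post':45}.get(n,0)
            print(c,n,np.round(d['centre'],1),round(d['score'],2),np.round(onz(p,d['centre'],z,c=='wrist')))
E
```

```text
pics
{'t': 0.0, 'joints': array([ 1.06744306e+00,  4.91547697e-01,  1.55946573e+00,  6.71186108e-06,
        1.09166326e+00, -1.05594658e-01]), 'qvel': array([ 3.66964488e-04,  7.78409842e-05, -3.00732443e-04, -1.58319311e-03,
       -2.51526706e-04, -3.32605296e-04]), 'tau': array([-1.97860652e-03, -6.12618971e+01, -2.58176547e+01,  6.93080225e-02,
        4.82662779e-02, -5.40854410e-05]), 'eef_pos': array([241.95253496, 576.00454035, 214.06350242]), 'tcp_rot': array([-3.14051529e+00, -1.20174894e-04,  2.74383088e+00]), 'ft_force': array([ 0.52836478, -0.51630736, -0.23060278]), 'moment': array([0.01124009, 0.02949414, 0.00518851]), 'grip_force': 0.0, 'opening': 1.0006683345425516} -18.8
scene ticket_post [239.4 158.9] 0.91 [ 546. -469.   45.]
scene ticket_post [224.9 206.3] 0.65 [ 525. -329.   45.]
scene ticket_post [204.6 179.5] 0.65 [ 404. -404.   45.]
scene plate_top [211.6 198.1] 0.77 [ 531. -342.  109.]
scene plate_top [222.5 155.8] 0.65 [ 543. -462.  109.]
scene plate_top [193.5 204.8] 0.6 [ 453. -315.  109.]
scene hook_post [224.8 230.8] 0.7 [ 546. -257.   45.]
scene rack [
[... 375 characters left out ...]
.6] 0.78 [ 389. -397.  109.]
top plate_top [254.6 444.8] 0.67 [ 424. -318.  109.]
top plate_top [217.1 493.3] 0.6 [ 526. -458.  109.]
top hook_post [213.  414.8] 0.51 [ 547. -257.   45.]
top rack [212.7 425.1] 0.56 [ 553. -299.    0.]
top rack [216.5 414.3] 0.32 [ 541. -265.    0.]
top stand [211.2 243.9] 0.93 [562. 260.   0.]
top stand [213.8 413.1] 0.4 [ 550. -262.    0.]
top panel_mid [204.3 241.3] 0.96 [576. 257.  50.]
top panel_mid [206.  244.9] 0.29 [571. 246.  50.]
wrist ticket_post [376.7  30.7] 0.96 [ 418. -303.   45.]
wrist ticket_post [366.3  13.8] 0.68 [ 380. -372.   45.]
wrist plate_top [392.4  19.7] 0.68 [ 422. -296.  109.]
wrist plate_top [377.8   4.7] 0.65 [ 374. -325.  109.]
```

View pics/scene0.png

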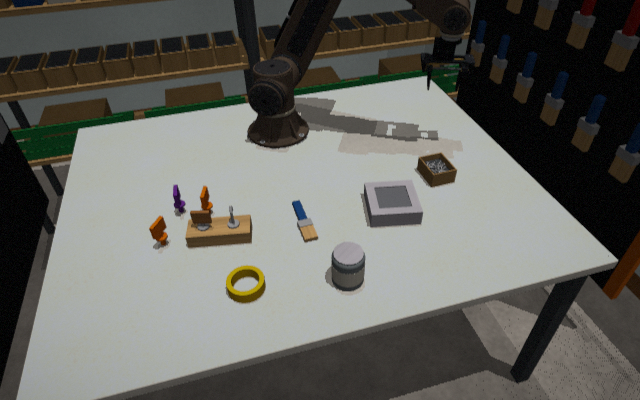

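View pics/top0.png

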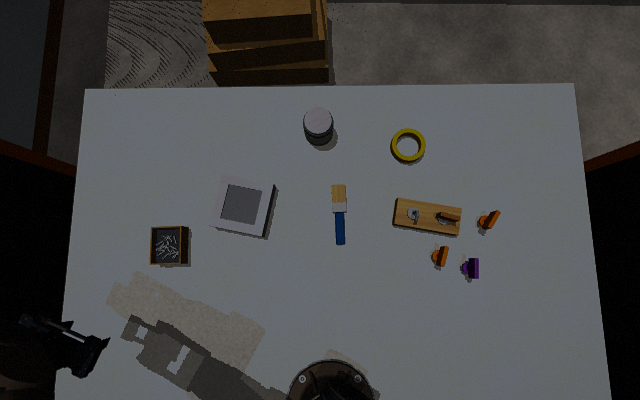

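The scene picture shows the ticket post in the rack's left hole (~col 203,row 218), with the hook post right of it (232,215). Loose orange and purple look-alikes stand outside the rack. The top view shows the plate at (448,217) and the stand's window at (241,204). I'll move the wrist camera over the rack.

```bash
cat >> h.py <<'E'
def plan(wps,s=None,maxmm=54,vz=None):
    "wps: list of (x,y,z,yaw_or_None,nrows_or_None); prints rows in tool axes"
    s=s or env.state();pos=np.array(s['eef_pos']);yaw=s['tcp_rot'][2]
    rows=[]
    for x,y,z,yw,n in wps:
        t=np.array([x,y,z]);dy=0 if yw is None else (yw-yaw+np.pi)%(2*np.pi)-np.pi
        n=n or int(max(1,np.ceil(np.linalg.norm(t-pos)/maxmm),np.ceil(abs(np.degrees(dy))/5)))
        for i in range(n):
            d=(t-pos)/(n-i)
            # shift along axes as they stand before the row
            X=np.array([np.cos(yaw),np.sin(yaw),0]);Y=np.array([np.sin(yaw),-np.cos(yaw),0])
            r=[round(float(v)/60,2) for v in(d@X,d@Y,-d[2])];tu=round(-np.degrees(dy/n)/5,2)
            pos=pos+60*(r[0]*X+r[1]*Y-r[2]*np.array([0,0,1]));yaw-=np.radians(5*tu)
            rows.append((r,tu))
    print(len(rows),*[f'[{r},{tu},C]'.replace(' ','') for r,tu in rows],sep=',')
E
python3 -c "
from h import *
plan([(560,150,300,2.0,10),(515,-300,320,1.57,10)])"
```

```text
20,[[-0.76,-0.45,-0.14],0.85,C],[[-0.8,-0.39,-0.14],0.85,C],[[-0.82,-0.33,-0.14],0.85,C],[[-0.84,-0.27,-0.14],0.85,C],[[-0.86,-0.21,-0.14],0.85,C],[[-0.88,-0.14,-0.14],0.85,C],[[-0.88,-0.08,-0.15],0.85,C],[[-0.89,-0.01,-0.14],0.85,C],[[-0.88,0.05,-0.15],0.85,C],[[-0.88,0.12,-0.14],0.85,C],[[-0.65,-0.38,-0.03],0.5,C],[[-0.67,-0.35,-0.03],0.5,C],[[-0.68,-0.32,-0.03],0.5,C],[[-0.69,-0.29,-0.04],0.5,C],[[-0.71,-0.26,-0.03],0.5,C],[[-0.72,-0.23,-0.04],0.5,C],[[-0.73,-0.2,-0.03],0.5,C],[[-0.73,-0.17,-0.04],0.5,C],[[-0.74,-0.14,-0.03],0.5,C],[[-0.75,-0.11,-0.04],0.5,C]
```

```bash
python3 -m inch '[[[-0.76,-0.45,-0.14],0.85,-1],[[-0.8,-0.39,-0.14],0.85,-1],[[-0.82,-0.33,-0.14],0.85,-1],[[-0.84,-0.27,-0.14],0.85,-1],[[-0.86,-0.21,-0.14],0.85,-1],[[-0.88,-0.14,-0.14],0.85,-1],[[-0.88,-0.08,-0.15],0.85,-1],[[-0.89,-0.01,-0.14],0.85,-1],[[-0.88,0.05,-0.15],0.85,-1],[[-0.88,0.12,-0.14],0.85,-1]]'
python3 - <<'E'
from h import *
p=shot('wrist','w1.png')
for n,z in(('panel_mid',50),('stand',0)):
    for d in eyes.spot_point(n,p)[:2]: print(n,d,np.round(onz(p,d['centre'],z,True),1))
E
python3 -m inch '[[[-0.65,-0.38,-0.03],0.5,-1],[[-0.67,-0.35,-0.03],0.5,-1],[[-0.68,-0.32,-0.03],0.5,-1],[[-0.69,-0.29,-0.04],0.5,-1],[[-0.71,-0.26,-0.03],0.5,-1],[[-0.72,-0.23,-0.04],0.5,-1],[[-0.73,-0.2,-0.03],0.5,-1],[[-0.73,-0.17,-0.04],0.5,-1],[[-0.74,-0.14,-0.03],0.5,-1],[[-0.75,-0.11,-0.04],0.5,-1]]'
python3 - <<'E'
from h import *
p=shot('wrist','w2.png');np.save('w2.npy',p,allow_pickle=True)
for n,z in(('plate_top',109),('ticket_post',45),('hook_post',45)):
    for d in eyes.spot_point(n,p)[:3]: print(n,d,np.round(onz(p,d['centre'],z,True),1))
d=eyes.cut_out('ticket_post',p)
for k in d[:3]:print(k['centre'],k['score'],k['mask'].sum())
E
```

```text
t: 2.3
eef_pos: [560.6, 148.4, 300.3]
tcp_rot: [3.141, -0.0, 1.999]
ft_force: [1.6, 0.3, 0.7]
opening: 1.002
grip_force: 0.0
panel_mid {'centre': [104.3, 360.6], 'score': 0.91} [578.1 259.1  50. ]
stand {'centre': [103.9, 352.8], 'score': 0.94} [572.5 260.3   0. ]
t: 3.7
eef_pos: [515.0, -300.3, 320.2]
tcp_rot: [3.142, -0.0, 1.566]
ft_force: [0.2, -0.4, -0.2]
opening: 1.0
grip_force: 0.0
plate_top {'centre': [191.6, 245.2], 'score': 0.78} [ 425.5 -318.4  109. ]
plate_top {'centre': [248.4, 224.6], 'score': 0.7} [ 390.6 -398.   109. ]
plate_top {'centre': [204.0, 330.7], 'score': 0.63} [ 534.9 -335.   109. ]
ticket_post {'centre': [193.1, 327.2], 'score': 0.9} [ 532.9 -335.5   45. ]
ticket_post {'centre': [181.6, 251.5], 'score': 0.83} [ 420.8 -317.6   45. ]
ticket_post {'centre': [235.4, 234.3], 'score': 0.71} [ 388.1 -403.    45. ]
hook_post {'centre': [132.5, 336.5], 'score': 0.95} [ 545.9 -246.6   45. ]
[196.9, 323.7] 0.79 750
[238.3, 240.5] 0.68 353
[184.6, 249.5] 0.67 798
```

View pics/w2.png

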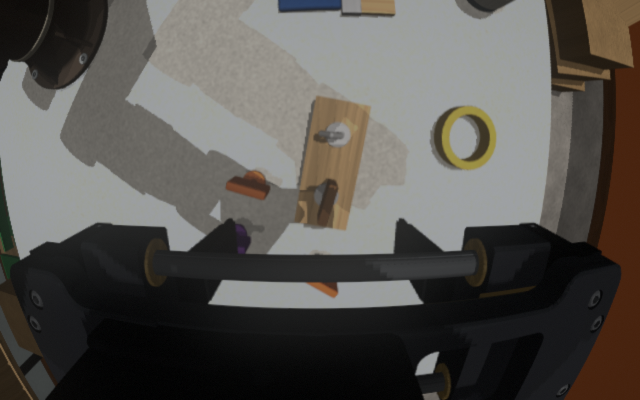

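View pics/w1.png

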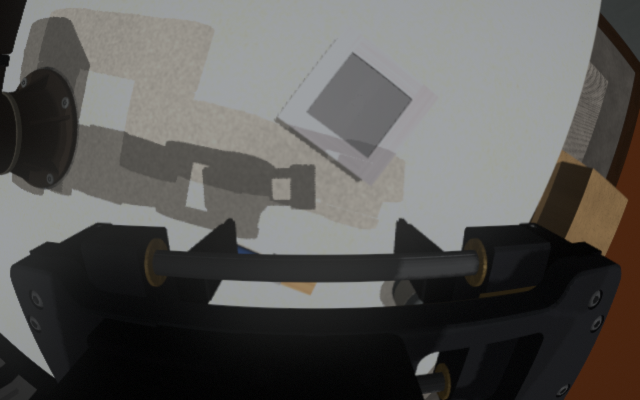

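The wrist picture shows the ticket post's plate around (328,203), its top edge running nearly along image rows, and the hook at (335,133). The other picture shows the stand's dark panel with corners at about (352,53), (411,99), (366,157) and (307,109). Next I zoom in on the plate and measure the panel corners.

```bash
python3 - <<'E'
from h import *
p=np.load('w2.npy',allow_pickle=True).item()
im=cv2.imread('pics/w2.png')[165:240,285:385];cv2.imwrite('pics/c1.png',cv2.resize(im,None,fx=7,fy=7,interpolation=cv2.INTER_CUBIC))
E
```

```text
(no output)
```

View pics/c1.png

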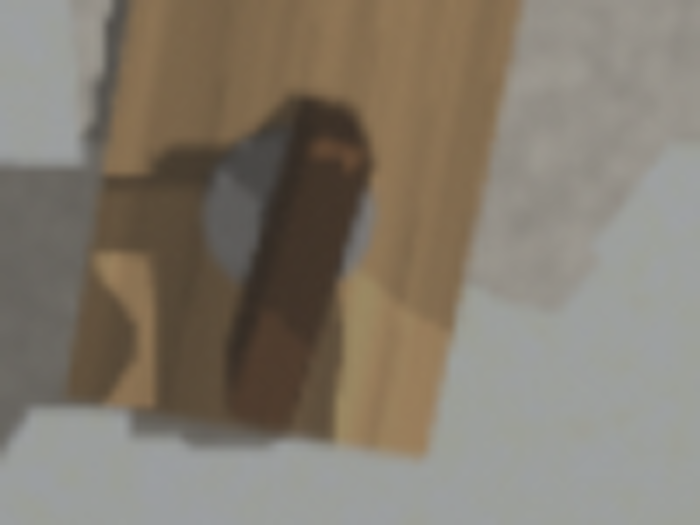

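The crop shows the plate's top face with corners at about (315,145), (362,158), (293,430) and (240,418), in crop pixels at 7x scale.

```bash
python3 - <<'E'
from h import *
p=np.load('w2.npy',allow_pickle=True).item()
c=np.array([(315,145),(362,158),(293,430),(240,418)])/7+[285,165]-.4
W=np.array([onz(p,(v,u),109,True) for u,v in c]);print(W.round(1),W.mean(0).round(1))
d=W[:2].mean(0)-W[2:].mean(0);print('dir',d.round(1),np.linalg.norm(d),'ang from +y (toward +x)',np.arctan2(d[0],d[1]))
# rack edges check in top
t=shot('top')
for n,z in(('plate_top',109),('ticket_post',45)):
    for k in eyes.spot_point(n,t)[:4]:print(n,k['score'],np.round(onz(t,k['centre'],z),1))
# panel corners in w1 pose: E via w1 picture
g=cv2.cvtColor(t['pixels'],cv2.COLOR_RGB2GRAY)
m=((g<np.percentile(g[195:215,232:250],50)+25)&(g>np.percentile(g[195:215,232:250],50)-25)).astype(np.uint8)
n,l,st,ce=cv2.connectedComponentsWithStats(m,connectivity=4);k=l[204,241]
print(st[k],ce[k],onz(t,ce[k][::-1],50).round(1))
cnt=cv2.findContours((l==k).astype(np.uint8),0,2)[0][0];r=cv2.minAreaRect(cnt);print(r,onz(t,r[0][::-1],50).round(1),[onz(t,q[::-1],50).round() for q in cv2.boxPoints(r)])
E
```

```text
[[ 533.3 -310.8  109. ]
 [ 541.8 -313.2  109. ]
 [ 529.7 -364.7  109. ]
 [ 519.9 -362.3  109. ]] [ 531.2 -337.7  109. ]
dir [12.8 51.5  0. ] 53.068584044355774 ang from +y (toward +x) 0.24298761940668218
plate_top 0.76 [ 524.9 -331.6  109. ]
plate_top 0.64 [ 424.9 -323.1  109. ]
plate_top 0.44 [457. 438. 109.]
ticket_post 0.75 [ 530.  -334.6   45. ]
ticket_post 0.69 [ 420.7 -315.5   45. ]
[ 220  184   42   41 1205] [241.16431535 204.29792531] [575.8 257.3  50. ]
((240.74119567871094, 204.16470336914062), (35.35967254638672, 35.576595306396484), 12.528807640075684) [576.3 258.6  50. ] [array([536., 320.,  50.]), array([641., 301.,  50.]), array([617., 197.,  50.]), array([513., 217.,  50.])]
```

```bash
python3 -c "
from h import *
plan([(532,-336,170,1.328,4),(532,-336,70,1.328,4),(532,-336,70,None,2)])"
```

```text
10,[[-0.16,0.07,0.63],0.69,C],[[-0.15,0.08,0.63],0.69,C],[[-0.14,0.09,0.62],0.69,C],[[-0.14,0.09,0.63],0.69,C],[[-0.0,0.0,0.42],-0.0,C],[[-0.0,0.0,0.41],-0.0,C],[[-0.0,0.0,0.42],-0.0,C],[[-0.0,0.0,0.41],-0.0,C],[[-0.0,0.0,0.0],-0.0,C],[[-0.0,0.0,0.0],-0.0,C]
```

```bash
python3 -m inch '[[[-0.16,0.07,0.63],0.69,-0.2],[[-0.15,0.08,0.63],0.69,-0.2],[[-0.14,0.09,0.62],0.69,-0.2],[[-0.14,0.09,0.63],0.69,-0.2],[[0,0,0.42],0,-0.2],[[0,0,0.41],0,-0.2],[[0,0,0.42],0,-0.2],[[0,0,0.41],0,-0.2],[[0,0,0],0,-0.2],[[0,0,0],0,-0.2]]'
python3 - <<'E'
from h import *
p=shot('wrist','w3.png')
for n,z in(('plate_top',109),('ticket_post',45)):
    for d in eyes.spot_point(n,p)[:2]: print(n,d,np.round(onz(p,d['centre'],z,True),1))
E
```

```text
t: 5.35
eef_pos: [532.0, -337.0, 71.0]
tcp_rot: [3.141, 0.0, 1.326]
ft_force: [-0.5, -0.0, -0.4]
opening: 0.602
grip_force: 0.0
plate_top {'centre': [269.4, 315.0], 'score': 0.58} [ 531.8 -337.3  109. ]
ticket_post {'centre': [225.8, 310.9], 'score': 0.91} [ 529.2 -336.7   45. ]
ticket_post {'centre': [226.3, 169.3], 'score': 0.78} [ 429.1 -313.9   45. ]
```

View pics/w3.png

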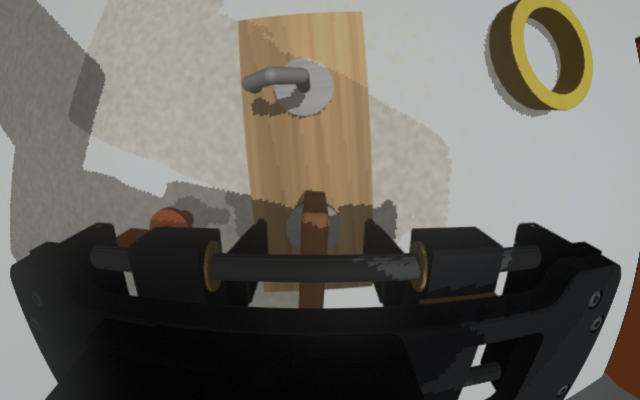

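The plate sits aligned between the fingers (plate cols 303–328, fingers at 250 and 385). I'll close and start lifting.

```bash
python3 -m inch '[[[0,0,0],0,0.2],[[0,0,0],0,0.5],[[0,0,0],0,0.7],[[0,0,0],0,1],[[0,0,0],0,1],[[0,0,0],0,1],[[0,0,0],0,1],[[0,0,-0.1],0,1],[[0,0,-0.2],0,1],[[0,0,-0.3],0,1]]'; python3 -m inch '[[[0,0,-0.4],0,1],[[0,0,-0.5],0,1],[[0,0,-0.5],0,1],[[0,0,-0.5],0,1],[[0,0,-0.5],0,1],[[0,0,-0.5],0,1],[[0,0,-0.2],0,1],[[0,0,0],0,1],[[0,0,0],0,1],[[0,0,0],0,1]]'
python3 -c "
from h import *
p=shot('scene','s2.png')
cv2.imwrite('pics/s2c.png',cv2.resize(cv2.cvtColor(p['pixels'],cv2.COLOR_RGB2BGR)[120:270,130:290],None,fx=4,fy=4))
s=env.state();print(s['ft_force'],s['moment'],s['eef_pos'])
plan([(650,-120,290,1.45,5),(640,80,270,1.45,5),(577,257,200,1.45,5),(577,257,115,1.45,5)])"
```

```text
t: 6.75
eef_pos: [531.4, -337.2, 106.9]
tcp_rot: [-3.141, -0.0, 1.325]
ft_force: [-0.8, -0.8, -2.1]
opening: 0.123
grip_force: 30.0
t: 8.0
eef_pos: [531.3, -337.1, 290.9]
tcp_rot: [-3.14, -0.001, 1.325]
ft_force: [-0.4, 0.4, -3.4]
opening: 0.125
grip_force: 30.0
[ 0.41158857  0.35446995 -2.04922204] [-0.10566785  0.03745072  0.02983909] [ 531.32261766 -337.18969458  291.04873339]
20,[[0.8,0.21,0.0],-0.29,C],[[0.79,0.23,0.0],-0.29,C],[[0.79,0.25,0.01],-0.29,C],[[0.78,0.26,0.0],-0.29,C],[[0.77,0.29,0.01],-0.29,C],[[0.66,-0.11,0.07],0.0,C],[[0.66,-0.11,0.07],0.0,C],[[0.66,-0.12,0.06],0.0,C],[[0.66,-0.11,0.07],0.0,C],[[0.65,-0.12,0.06],0.0,C],[[0.56,-0.28,0.23],0.0,C],[[0.56,-0.28,0.23],0.0,C],[[0.56,-0.28,0.24],0.0,C],[[0.56,-0.27,0.23],0.0,C],[[0.57,-0.28,0.24],0.0,C],[[-0.0,0.0,0.28],0.0,C],[[-0.0,0.0,0.28],0.0,C],[[-0.0,0.0,0.28],0.0,C],[[-0.0,0.0,0.29],0.0,C],[[-0.0,0.0,0.28],0.0,C]
```

View pics/s2c.png

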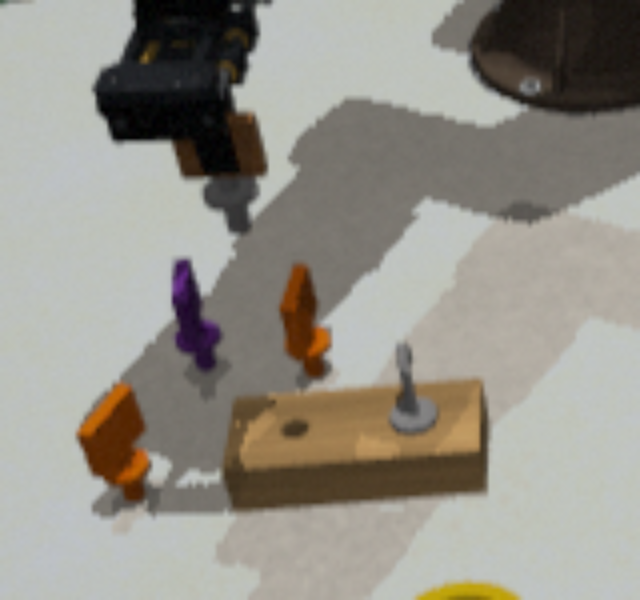

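The post hangs upright in the gripper and the hook post is still in the rack. I'll carry it to just above the panel centre.

```bash
python3 -m inch '[[[0.8,0.21,0],-0.29,1],[[0.79,0.23,0],-0.29,1],[[0.79,0.25,0.01],-0.29,1],[[0.78,0.26,0],-0.29,1],[[0.77,0.29,0.01],-0.29,1],[[0.66,-0.11,0.07],0,1],[[0.66,-0.11,0.07],0,1],[[0.66,-0.12,0.06],0,1],[[0.66,-0.11,0.07],0,1],[[0.65,-0.12,0.06],0,1]]'; python3 -m inch '[[[0.56,-0.28,0.23],0,1],[[0.56,-0.28,0.23],0,1],[[0.56,-0.28,0.24],0,1],[[0.56,-0.27,0.23],0,1],[[0.57,-0.28,0.24],0,1],[[0,0,0.25],0,1],[[0,0,0.25],0,1],[[0,0,0.25],0,1],[[0,0,0.25],0,1],[[0,0,0.25],0,1]]'
python3 - <<'E'
from h import *
s=env.state();print(s['eef_pos'],s['tcp_rot'],s['ft_force'],s['moment'])
z=s['eef_pos'][2]
for c in('wrist','scene','top'):
    p=shot(c,c+'4.png')
    for n,zz in(('ticket_post',z-26),('post_tip',z-56),('plate_top',z+38),('panel_mid',50)):
        for d in eyes.spot_point(n,p)[:2]:print(c,n,np.round(d['centre'],1),round(d['score'],2),np.round(onz(p,d['centre'],zz,c=='wrist'),1))
E
```

```text
t: 9.3
eef_pos: [639.6, 81.1, 270.3]
tcp_rot: [-3.141, 0.0, 1.451]
ft_force: [-0.1, -0.3, -2.7]
opening: 0.125
grip_force: 30.0
t: 10.55
eef_pos: [577.4, 256.6, 124.9]
tcp_rot: [3.142, -0.0, 1.451]
ft_force: [-0.1, -0.7, -2.1]
opening: 0.122
grip_force: 30.0
[577.35867139 256.63435453 124.8529619 ] [ 3.14158071e+00 -5.70986953e-05  1.45063167e+00] [-0.08007042 -0.66951172 -2.13726245] [-0.09012913  0.05794868 -0.03082558]
wrist ticket_post [223.8 312. ] 0.7 [575.4 257.9  98.9]
wrist plate_top [269.1 316.4] 0.77 [578.  256.5 162.9]
wrist panel_mid [204.6 315.8] 0.98 [578.1 257.7  50. ]
scene ticket_post [236.4 159.7] 0.78 [ 592.8 -454.1   98.9]
scene ticket_post [203.2 178.8] 0.67 [ 463.4 -396.3   98.9]
scene post_tip [212.4 204.6] 0.68 [ 493.7 -327.1   68.9]
scene post_tip [211.8 180.2] 0.56 [ 468.8 -399.    68.9]
scene plate_top [194.3 203.2] 0.79 [ 523.5 -315.8  162.9]
scene plate_top [223.1 158.6] 0.62 [ 609.9 -441.2  162.9]
scene panel_mid [199.2 393.1] 0.61 [586.7 256.7  50. ]
top ticket_post [268.8 470. ] 0.67 [ 385.3 -387.9   98.9]
top ticket_post [220.1 483.9] 0.59 [ 518.8 -435.6   98.9]
top post_tip [254.5 437.9] 0.78 [ 424.8 -311.1   68.9]
top post_tip [265. 460.] 0.75 [ 395.1 -371.7   68.9]
top plate_top [266.3 474.8] 0.83 [ 393.5 -376.6  162.9]
top plate_top [216.3 493.3] 0.53 [ 522.3 -434.   162.9]
top panel_mid [204.8 241.8] 0.63 [574.3 255.3  50. ]
```

View pics/wrist4.png

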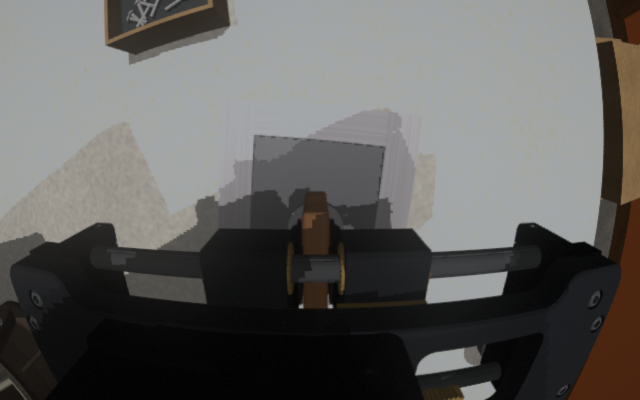

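The post's plate is held squarely at cols 303–328, above the dark panel (corners at about (253,135) and (385,147)). I'll descend over a corner of the search area.

```bash
python3 -m inch '[[[-0.02,-0.015,0.04],0,1],[[-0.02,-0.015,0.04],0,1],[[-0.02,-0.015,0.04],0,1],[[-0.02,-0.015,0.04],0,1],[[-0.01,-0.015,0.04],0,1],[[-0.01,-0.01,0.04],0,1],[[0,0,0.02],0,1],[[0,0,0.01],0,1],[[0,0,0.01],0,1],[[0,0,0],0,1]]'; python3 -m inch '[[[0,0,0.008],0,1],[[0,0,0.008],0,1],[[0,0,0.008],0,1],[[0,0,0.008],0,1],[[0,0,0.008],0,1],[[0,0,0],0,1],[[0,0,0],0,1],[[0,0,0],0,1],[[0,0,0],0,1],[[0,0,0],0,1]]'; python3 -c "
from h import *
s=env.state();print(s['eef_pos'],s['ft_force'],s['moment'])"
```

```text
t: 12.55
eef_pos: [571.4, 251.8, 109.1]
tcp_rot: [3.142, -0.0, 1.451]
ft_force: [0.3, -1.0, -2.6]
opening: 0.123
grip_force: 30.0
t: 13.8
eef_pos: [571.4, 251.8, 106.7]
tcp_rot: [3.141, -0.0, 1.451]
ft_force: [-1.0, 0.9, -2.4]
opening: 0.124
grip_force: 30.0
[571.41229609 251.79493393 106.68251844] [-0.98188394  0.8826292  -2.40235592] [-0.10005667  0.06056341 -0.05305529]
```

```bash
python3 -m inch '[[[0,0,0.008],0,1],[[0,0,0.008],0,1],[[0,0,0.008],0,1],[[0,0,0],0,1],[[0,0,0],0,1],[[0,0,0],0,1],[[0,0,0],0,1],[[0,0,0],0,1],[[0,0,0],0,1],[[0,0,0],0,1]]'
```

```text
t: 15.05
eef_pos: [571.4, 251.8, 105.2]
tcp_rot: [3.142, -0.0, 1.451]
ft_force: [-0.2, -0.4, -2.2]
opening: 0.124
grip_force: 30.0
```

```bash
python3 -m inch '[[[0,0,0.003],0,1],[[0,0,0.003],0,1],[[0,0,0.003],0,1],[[0,0,0.003],0,1],[[0,0,0.003],0,1],[[0,0,0.003],0,1],[[0,0,0.003],0,1],[[0,0,0.003],0,1],[[0,0,0.003],0,1],[[0,0,0.003],0,1]]'
```

```text
t: 16.3
eef_pos: [571.5, 251.8, 104.7]
tcp_rot: [3.141, -0.0, 1.451]
ft_force: [-4.6, -1.7, 13.5]
opening: 0.123
grip_force: 30.0
```

Contact was felt at about TCP z = 104.7, with a stiffness near 12 N/mm. I'll ease off and sweep, sampling the force every 4.5 mm. The light preload and the chamfer let the pin ride safely over edges.

```bash
python3 -m inch '[[[0,0,-0.01],0,1],[[0.008,0,0],0,1],[[0.008,0,0],0,1],[[0.008,0,0],0,1],[[0.008,0,0],0,1],[[0.008,0,0],0,1],[[0.008,0,0],0,1],[[0.008,0,0],0,1],[[0.008,0,0],0,1],[[0.008,0,0],0,1]]'; python3 -m inch '[[[0.0075,0,0],0,1],[[0.0075,0,0],0,1],[[0.0075,0,0],0,1],[[0.0075,0,0],0,1],[[0.0075,0,0],0,1],[[0.0075,0,0],0,1],[[0.0075,0,0],0,1],[[0.0075,0,0],0,1],[[0.0075,0,0],0,1],[[0.0075,0,0],0,1]]'
```

```text
t: 17.55
eef_pos: [572.4, 255.6, 104.7]
tcp_rot: [3.14, 0.0, 1.452]
ft_force: [-0.7, -4.0, 6.0]
opening: 0.122
grip_force: 30.0
t: 18.8
eef_pos: [572.4, 260.5, 103.9]
tcp_rot: [-3.141, -0.0, 1.451]
ft_force: [0.2, -0.5, -2.6]
opening: 0.122
grip_force: 30.0
```

The pin dropped to z = 103.9 and the normal force vanished, so it is over the plug. I'll let it down gently and centre it using the lateral force.

```bash
python3 -m inch '[[[0,0,0.003],0,1],[[0,0,0.003],0,1],[[0,0,0.003],0,1],[[0,0,0.003],0,1],[[0,0,0.003],0,1],[[0,0,0.003],0,1],[[0,0,0.003],0,1],[[0,0,0.003],0,1],[[0,0,0],0,1],[[0,0,0],0,1]]'; python3 -c "
from h import *
s=env.state();print(s['eef_pos'],s['ft_force'],s['moment'])"
```

```text
t: 20.05
eef_pos: [572.4, 260.5, 102.6]
tcp_rot: [3.142, -0.0, 1.451]
ft_force: [-0.6, 1.4, -1.9]
opening: 0.126
grip_force: 30.0
[572.41532822 260.53901419 102.56514089] [-0.55473422  1.41710107 -1.86993561] [-0.05413935  0.06768119  0.05603387]
```

```bash
python3 -m inch '[[[0,0,0.003],0,1],[[0,0,0.003],0,1],[[0,0,0.003],0,1],[[0,0,0.003],0,1],[[0,0,0.003],0,1],[[0,0,0.003],0,1],[[0,0,0.003],0,1],[[0,0,0.003],0,1],[[0,0,0],0,1],[[0,0,0],0,1]]'; python3 -c "
from h import *
s=env.state();print(s['eef_pos'],s['ft_force'],s['moment'])"
```

```text
t: 21.3
eef_pos: [572.5, 260.6, 101.1]
tcp_rot: [3.141, -0.0, 1.451]
ft_force: [0.6, 1.2, -1.6]
opening: 0.123
grip_force: 30.0
[572.47452103 260.57323823 101.13305104] [ 0.57603856  1.16191356 -1.55441621] [ 0.23881779 -0.11167004  0.01104542]
```

```bash
python3 -m inch '[[[0.005,0.004,0],0,1],[[0,0,0.01],0,1],[[0,0,0.01],0,1],[[0,0,0.01],0,1],[[0,0,0.01],0,1],[[0,0,0.01],0,1],[[0,0,0.01],0,1],[[0,0,0.01],0,1],[[0,0,0.01],0,1],[[0,0,0],0,1]]'; python3 -c "
from h import *
s=env.state();print(s['eef_pos'],s['ft_force'],s['moment'])"
```

```text
t: 22.55
eef_pos: [572.7, 260.8, 96.3]
tcp_rot: [-3.142, -0.0, 1.451]
ft_force: [-0.3, 0.4, -2.3]
opening: 0.124
grip_force: 30.0
[572.683174   260.80648447  96.25919866] [-0.25890928  0.41965699 -2.34855013] [-0.04162846  0.04796595 -0.00751609]
```

Forces are null, so the pin is free in the socket.

```bash
python3 -m inch '[[[0,0,0.016],0,1],[[0,0,0.016],0,1],[[0,0,0.016],0,1],[[0,0,0.016],0,1],[[0,0,0.016],0,1],[[0,0,0.016],0,1],[[0,0,0.016],0,1],[[0,0,0.016],0,1],[[0,0,0.016],0,1],[[0,0,0.016],0,1]]'; python3 -c "
from h import *
s=env.state();print(s['eef_pos'],s['ft_force'],s['moment'])"
```

```text
t: 23.8
eef_pos: [572.7, 260.8, 86.7]
tcp_rot: [3.142, -0.0, 1.451]
ft_force: [0.8, 0.8, -2.4]
opening: 0.127
grip_force: 30.0
[572.72419759 260.81635798  86.6825878 ] [ 0.78933019  0.83986109 -2.4035065 ] [-0.02206297 -0.02234143 -0.04824859]
```

```bash
python3 -m inch '[[[0,0,0.016],0,1],[[0,0,0.016],0,1],[[0,0,0.016],0,1],[[0,0,0.016],0,1],[[0,0,0.016],0,1],[[0,0,0.016],0,1],[[0,0,0.016],0,1],[[0,0,0.016],0,1],[[0,0,0.016],0,1],[[0,0,0.016],0,1]]'; python3 -m inch '[[[0,0,0.005],0,1],[[0,0,0.005],0,1],[[0,0,0.005],0,1],[[0,0,0.005],0,1],[[0,0,0.005],0,1],[[0,0,0.005],0,1],[[0,0,0.003],0,1],[[0,0,0.003],0,1],[[0,0,0],0,1],[[0,0,0],0,1]]';python3 -c "
from h import *
s=env.state();print(s['eef_pos'],s['ft_force'],s['moment'])"
```

```text
t: 25.05
eef_pos: [572.7, 260.8, 77.1]
tcp_rot: [3.142, -0.0, 1.451]
ft_force: [0.5, 0.3, -2.3]
opening: 0.123
grip_force: 30.0
t: 26.3
eef_pos: [572.7, 260.8, 75.0]
tcp_rot: [3.142, -0.0, 1.451]
ft_force: [0.9, 0.1, -2.8]
opening: 0.125
grip_force: 30.0
[572.68226169 260.82030245  74.98017705] [ 0.86795087  0.07861588 -2.76357667] [-0.0111881   0.05817107 -0.01870104]
```

```bash
python3 -m inch '[[[0,0,0.003],0,1],[[0,0,0.003],0,1],[[0,0,0.003],0,1],[[0,0,0.003],0,1],[[0,0,0.003],0,1],[[0,0,0.002],0,1],[[0,0,0],0,1],[[0,0,0],0,1],[[0,0,0],0,1],[[0,0,0],0,1]]';python3 -c "
from h import *
s=env.state();print(s['eef_pos'],s['ft_force'],s['moment'])"
```

```text
t: 27.55
eef_pos: [572.7, 260.8, 74.9]
tcp_rot: [3.141, -0.0, 1.451]
ft_force: [-3.2, -2.0, 9.8]
opening: 0.124
grip_force: 30.0
[572.7275466  260.81501978  74.87896203] [-3.19891733 -1.97030056  9.7523618 ] [-0.23208849  0.84835214  0.01604273]
```

The collar has landed softly (30 mm below first contact, about 12 N). I'll relieve the preload, open and retreat straight up.

```bash
python3 -m inch '[[[0,0,-0.008],0,1],[[0,0,-0.006],0,1],[[0,0,0],0,1],[[0,0,0],0,0.6],[[0,0,0],0,0.4],[[0,0,0],0,0.2],[[0,0,0],0,0],[[0,0,0],0,-0.2],[[0,0,0],0,-0.2],[[0,0,0],0,-0.2]]'; python3 -m inch '[[[0,0,-0.1],0,-0.2],[[0,0,-0.2],0,-0.2],[[0,0,-0.4],0,-0.2],[[0,0,-0.5],0,-0.2],[[0,0,-0.5],0,-0.2],[[0,0,-0.5],0,-0.2],[[0,0,-0.4],0,-0.2],[[0,0,-0.2],0,-0.2],[[0,0,0],0,-0.2],[[0,0,0],0,-0.2]]';python3 - <<'E'
from h import *
p=shot('scene');a=cv2.cvtColor(p['pixels'],cv2.COLOR_RGB2BGR)[140:250,345:455]
q=shot('wrist');b=cv2.cvtColor(q['pixels'],cv2.COLOR_RGB2BGR)[80:280,220:420]
cv2.imwrite('pics/f.png',np.hstack([cv2.resize(a,(400,400)),cv2.resize(b,(400,400))]))
for n,z in(('plate_top',114),('ticket_post',50)):
  for d in eyes.spot_point(n,q)[:2]:print(n,d,onz(q,d['centre'],z,True).round(1))
E
```

```text
t: 28.8
eef_pos: [572.7, 260.8, 74.8]
tcp_rot: [-3.142, -0.0, 1.451]
ft_force: [0.7, 0.7, -0.8]
opening: 0.597
grip_force: 0.0
t: 30.05
eef_pos: [572.4, 260.6, 241.9]
tcp_rot: [-3.14, 0.001, 1.451]
ft_force: [-1.2, -1.1, 0.3]
opening: 0.599
grip_force: 0.0
plate_top {'centre': [190.6, 319.4], 'score': 0.96} [576.5 261.3 114. ]
ticket_post {'centre': [175.7, 315.0], 'score': 0.72} [572.6 265.6  50. ]
```

View pics/f.png

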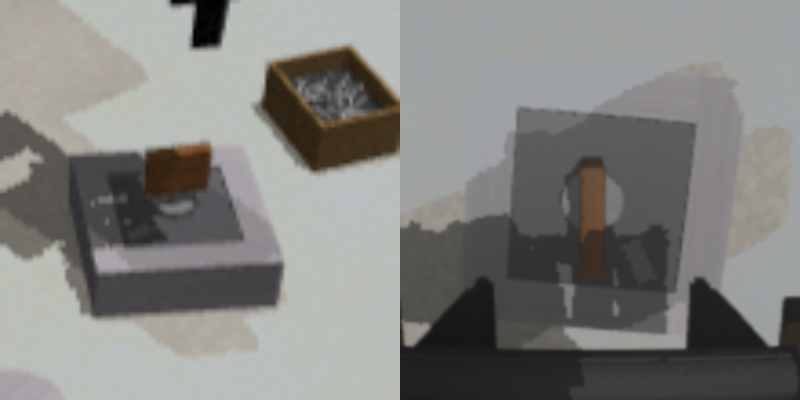

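The post stands upright with its collar flat on the panel near the middle (left view about (178,205), right view about (592,205)). It is released and the gripper is clear.

```bash
python3 -c "
from cell import env
print(env.job_done())"
```

```text
the job is handed in; nothing more can be done
None
```

The ticket post is upright in the stand's socket with its collar flat on the panel, released and handed in at about 30 s; the highest contact force I read was roughly 16 N, and the hand-in gave no verdict.

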